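Check the torch cell: hold the tester's key half way

TASK

Check a cell for the torch: take the middle-sized of the three cells from the compartment tray, stand it upright with its knob up, fully home in the round well of the cell tester, and let go of it. Then press the tester's spring key half way down, about 7 mm of its 14 mm travel and never down to its stop, and keep it there: your program finishes while the key is still being held half way. Leave everything else as it stands.

Things in the scene. Friction and masses are not known exactly. Their poses are not given: they have to be found in the camera images.
- tester: Cell tester, fixed to the worktop: grey plastic block 90 (x) x 150 (y) x 34 high mm. Origin: centre of its underside. On its top: a round well at y = +42 mm, the spring key at y = -42 mm, and between them a small flat round meter (standing 2.5 mm above the block's top). Where it stands and its yaw vary.
- well (a point): Centre of the well's floor, 18 mm above the worktop; axes as the tester's. The well is round, 31 mm wide, 16 mm deep, slightly chamfered, open at the top; the 26 mm cell fits with 2.5 mm to spare all round and then sticks out 34 mm.
- test_key (a joint): Travel of the spring key, in m: 0 = up (at rest), 0.014 = down on its stop. Moves straight down; spring about 1.8 N at first, growing 0.6 N per mm (about 6 N at half travel, 10 N at the stop); comes up by itself when let go.
- key_top (a point): Centre of the key's flat top. The key is a black round cap 32 mm across and 10 mm thick on a thin steel stem; at rest its top is 62 mm above the worktop, and there is a 14 mm gap between the cap's underside and the black collar (38 mm across) below it. Half way: top at 55 mm, gap 7 mm.
- tray: White open tray, fixed to the worktop, 54 (x) x 146 (y) x 20 high mm, walls and floor 4 mm, two dividers making three compartments in a row along its y, centres at y = -48, 0 and +48 mm, each about 46 (x) x 43 (y) mm inside. Origin: centre of its underside. One cell stands in each compartment; which is where varies.
- cell_middle: The cell to test: upright grey cylinder 26 mm across, 50 mm high including a 2 mm high knob of 8 mm width on its top, about 65 g. Origin: centre of its flat bottom, z along its length to the knob end. Starts standing on the tray's floor, 4 mm above the worktop.
- cell_large: The large cell, 34 mm across and 61 mm high, upright in the tray. Leave it. Origin: centre of its bottom.
- cell_thin: The thin cell, 14.5 mm across and 50 mm high, upright in the tray. Leave it. Origin: centre of its bottom.
- cup_a: Clear glass cup, 62 mm across and 85 mm high, standing between tray and tester. Leave it. Origin: centre of its underside.
- cup_b: Second clear glass cup of the same size, farther from the robot. Leave it. Origin: centre of its underside.
- honey_pot: White ceramic honey pot with lid, 80 mm across and 102 mm high, standing beyond the first cup. Leave it. Origin: centre of its underside.
- flask: Brown vacuum flask, 104 mm across and 295 mm high, with a handle, at the robot's left. Leave it. Origin: centre of its underside.
- strainer: Stainless steel strainer, bowl 92 mm across and 34 mm high with a 105 mm handle, at the far side. Leave it. Origin: centre of the bowl's underside.
- torch: Aluminium torch standing on its head, 58 mm across at the foot, 165 mm high, at the robot's right. Leave it. Origin: centre of its underside.

How it is judged:
By the outcome, as a careful person would: the job done as asked, in the order asked, and still so for the second after the job is handed in, while the arm keeps its last pose, push and grip.
It also fails if it takes over 51 s, if anything falls off the work surface, if the arm or the gripper's body presses on something with over 40 N, if the wrist force passes 120 N, or if a joint passes its speed limit or range.

ROBOT

A 6-joint arm with a two-finger parallel gripper is mounted at the origin on the work surface. World frame = base frame: x ahead of the robot, y to its left, z up, the work surface at z = 0. Lengths are in m, angles in rad, forces in N, time in s.
With the tool pointing down it reaches from about 0.375 to 0.9 m from the base axis. Payload 3.1 kg.
Tool frame: the origin (TCP) lies on the centre line of the jaws, within the pads' length; the fingertips stand 25 mm ahead of it and the grasp point (between the pads) lies 6 mm ahead of it; z points along the fingers, y is the line along which they close (so a half turn about z gives the same grasp; the last joint's range is limited). The gripper opens to 85 mm and grips with 20 to 120 N. Pads are 22 mm wide; open, the fingers measure 114 mm over their backs; the gripper's body (76 mm by 85 mm) begins 54 mm behind the grasp point. The pads swing forward as they close: fully open they stand 13 mm farther back than shut.
Start: joints at [1.044, 0.527, 1.433, -0, 1.181, -0.178], TCP at [0.214, 0.587, 0.256] pointing down, gripper open.
Joint ranges: [-3.08, 3.08], [-0.75, 2.2], [0.22, 2.44], [-1.43, 4.57], [0, 2.65], [-2.85, 2.85]. Speed limits (rad/s): [2.79, 2.79, 3.14, 3.14, 3.14, 3.14].

INTERFACE

Orientations are given as a rotation vector (axis times angle).
In Python, from workcell import bot gives the robot as it stands.
- The arm moves only by the tool jog_arm, never from a script. Its argument "increments" is a list of rows, each an object with "fingers": the opening, from 0 (shut) to 1 (fully open); "delta_pos": the shift along the world's x, y, z in m, a list of three; "turn": the turn, a rotation vector about the world's x, y, z in degrees, a list of three. In form: [{"fingers": fingers, "delta_pos": [tx, ty, tz], "turn": [rx, ry, rz]}, ...]. A call has exactly 5 rows; each row shifts and turns the commanded pose from where the row before left it; what a row does not reach is not made up. A row lasts 1/12 s, in which the tool goes at most 41.7 mm and 7.16 degrees, less where a joint would pass 70% of its speed; a pose out of reach is approached as far as the arm can. A call is refused whole if a number of a shift passes 0.0417 or a number of a turn 7.16, either way. A call with a gripper value outside its range is refused whole. The fingers move at their own pace and stop on an object; "squeeze" is the grip in N (left out, the last holds). Time passes only in rows, so rows that do not move let the fingers close, or fill a call up. It gives the time, the measured TCP pose, the force, the opening and the grip force at its end, in the units of the state.
- bot.observe(): the state, without advancing time (a new reading comes with each control period).
- bot.grab_frame(name): name is "scene" or "top" or "wrist"; returns a dict with "color" (480x640x3 uint8, red, green, blue), "intrinsics" (3x3 intrinsics, pixels), "R" (3x3) and "t" (3): a world point X has camera coordinates R X + t; the wrist camera has in their place "mount" (4x4, takes a point from camera to tool coordinates, whose origin is the TCP and whose axes are the flange's). Camera axes: x right, y down, z forward; pixel columns grow to the right and rows downward; lengths in m; the calibration is good to about 2 mm. A picture is of the moment at which its call begins: read the wrist's pose just before it. There is no depth.
- bot.sign_off(): hands the job in; it is judged then, once.
The state is a dict: "time_s": time; "q": joint angles; "dq": joint speeds; "effort": joint torques, N m; "position": TCP position; "ee_rot": TCP orientation; "force": force on the tool from outside, world axes, zero at the start; "wrist_torque": the same for the moment, N m; "width": opening from 0.0 (shut) to 1.0 (fully open); "grip_force": force on a finger pad.
Only numpy, scipy, OpenCV 4.12 (cv2) and the standard library are available. Lean on these libraries where they do the work, as an engineer would, in place of code of your own. Each camera call takes 0.05 s, during which the arm holds its last target. There are 200 camera calls.

## Working session

There is one attempt and no reset: what is moved stays moved. The work goes in short steps, Python scripts to look and compute and a tool call to move; the robot and the scene stay as the last step left them, time stands still between calls to the robot, and variables do not carry over. Pictures are saved under pics/ and viewed, at most 10 in all, crops included, and the job is handed in when it is done.

Besides the shell and the picture viewer there is one more tool, called after "Call:" as name(argument=value, ...) on one line, values as JSON. jog_arm: Moves the arm, as the interface text tells. Its arguments: {"type":"object","properties":{"increments":{"type":"array"},"squeeze":{"type":"number"}},"required":["increments"]}

```bash
mkdir -p pics; cat > h.py <<'E'
import numpy as np, cv2
from workcell import bot
def grab(n,f):
    s=bot.observe(); d=bot.grab_frame(n); cv2.imwrite(f'pics/{f}.png',d['color'][:,:,::-1]); 
    np.savez(f'pics/{f}.npz',pos=s['position'],rot=s['ee_rot'],**{k:v for k,v in d.items()}); return s,d
def cam(f):
    d=np.load(f'pics/{f}.npz')
    K=d['intrinsics']
    if 'R' in d: return K,d['R'],d['t']
    T=np.eye(4);T[:3,:3]=cv2.Rodrigues(d['rot'])[0];T[:3,3]=d['pos'];M=np.linalg.inv(T@d['mount'])
    return K,M[:3,:3],M[:3,3]
def px2w(f,u,v,z):
    K,R,t=cam(f); r=R.T@np.linalg.inv(K)@[u,v,1]; c=-R.T@t
    return c+r*(z-c[2])/r[2]
def w2px(f,X):
    K,R,t=cam(f); p=K@(R@np.array(X)+t); return p[:2]/p[2]
E
python3 - <<'E'
from h import *
s,d=grab('top','top1'); grab('scene','scene1')
print(s, d['intrinsics'],d['R'],d['t'])
E
```

```text
{'time_s': 0.0, 'q': array([ 1.04349952e+00,  5.28458108e-01,  1.43390270e+00, -2.08620181e-05,
        1.18140095e+00, -1.78491752e-01]), 'dq': array([ 0.00024928, -0.00159387, -0.00191728,  0.00069518,  0.00072445,
       -0.0004486 ]), 'effort': array([ 6.89893932e-05, -4.42344582e+01, -1.78029585e+01, -6.74224589e-05,
        8.27897253e-03, -4.95997110e-07]), 'position': array([0.21324242, 0.58679065, 0.25533839]), 'ee_rot': array([-0.54498889, -3.09321599,  0.00320698]), 'force': array([ 0.15230052, -0.41632017,  0.12794966]), 'wrist_torque': array([-0.0271059 ,  0.02541649,  0.0192767 ]), 'grip_force': 0.0, 'width': 1.0009804456918967} [[598.7627514    0.         317.31861332]
 [  0.         598.7627514  237.56584626]
 [  0.           0.           1.        ]] [[-0.01667857 -0.99981816  0.00924495]
 [-0.99598923  0.01580038 -0.088067  ]
 [ 0.08790491 -0.01067671 -0.99607165]] [0.03415637 0.61940298 1.51502616]
```

View pics/top1.png

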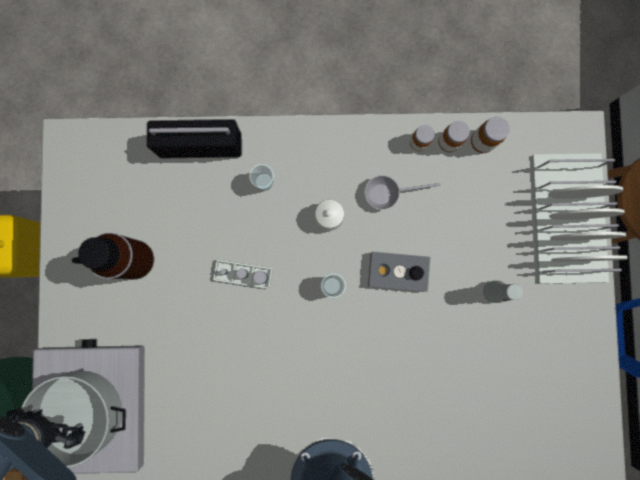

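View pics/scene1.png

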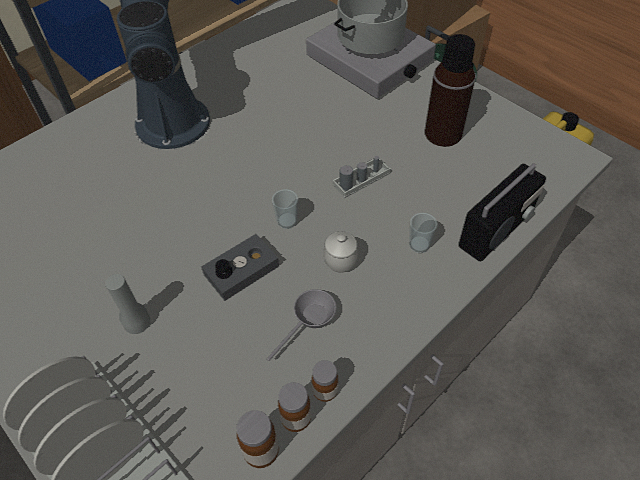

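The top view shows the tray with the thin cell at (225,271), the middle one at (242,273) and the large one at (260,278). The tester's well is at (384,270) and its key at (416,272), with cup_a at (333,286). The scene view agrees. Next I'll work out coarse positions.

```bash
python3 - <<'E'
from h import *
for n,u,v,z in [('thin',225,271,.054),('mid',242,273,.054),('large',260,278,.065),('well',384,270,.034),('key',416,272,.062),('cupa',333,287,.085),('pot',330,213,.1)]: print(n,px2w('top1',u,v,z).round(3))
# tray corners & tester corners
for u,v in [(215,261),(271,265),(268,288),(211,281)]: print('tray',px2w('top1',u,v,.02).round(3))
for u,v in [(371,252),(430,256),(428,292),(362,288)]: print('tester',px2w('top1',u,v,.034).round(3))
im=cv2.imread('pics/top1.png')
a=cv2.resize(im[245:300,200:300],None,fx=8,fy=8,interpolation=2)[:300*2];b=cv2.resize(im[245:300,350:450],None,fx=8,fy=8,interpolation=2)
c=cv2.resize(np.vstack([a,b]),None,fx=.68,fy=.68);cv2.imwrite('pics/crop1.png',c);print(c.shape)
print(cv2.Rodrigues(bot.observe()['ee_rot'])[0].round(3))
E
```

```text
thin [0.537 0.258 0.054]
mid [0.531 0.215 0.054]
large [0.518 0.169 0.065]
well [ 0.533 -0.145  0.034]
key [ 0.526 -0.222  0.062]
cupa [ 0.492 -0.012  0.085]
pot [ 0.674 -0.007  0.1  ]
tray [0.564 0.288 0.02 ]
tray [0.551 0.144 0.02 ]
tray [0.493 0.153 0.02 ]
tray [0.513 0.299 0.02 ]
tester [ 0.58  -0.113  0.034]
tester [ 0.567 -0.264  0.034]
tester [ 0.476 -0.256  0.034]
tester [ 0.489 -0.087  0.034]
(598, 544, 3)
[[-0.94   0.342 -0.001]
 [ 0.342  0.94  -0.002]
 [ 0.    -0.002 -1.   ]]
```

View pics/crop1.png

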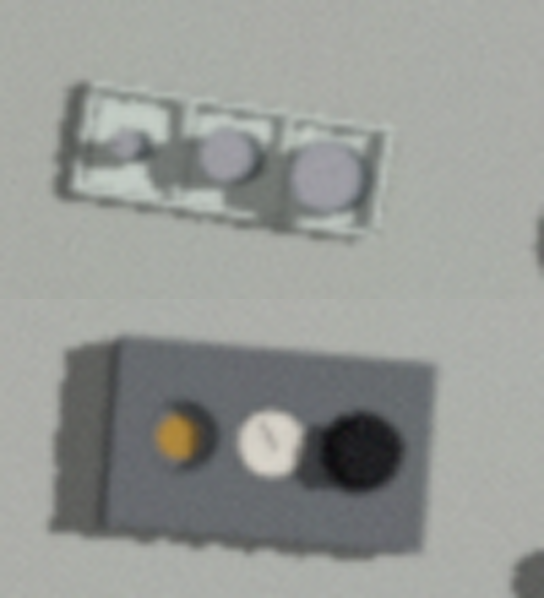

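The middle cell sits in the middle compartment and the tray yaw is about -8°. I'll approach above it with the fingers closing across the tray.

Call:
jog_arm(increments=[{"fingers": 1, "delta_pos": [0.0211, -0.0248, -0.0024], "turn": [0, 0, -5.2]}, {"fingers": 1, "delta_pos": [0.0211, -0.0248, -0.0024], "turn": [0, 0, -5.2]}, {"fingers": 1, "delta_pos": [0.0211, -0.0248, -0.0024], "turn": [0, 0, -5.2]}, {"fingers": 1, "delta_pos": [0.0211, -0.0248, -0.0024], "turn": [0, 0, -5.2]}, {"fingers": 1, "delta_pos": [0.0211, -0.0248, -0.0024], "turn": [0, 0, -5.2]}], squeeze=40)

```text
time_s: 0.52
position: [0.3195, 0.462, 0.2438]
ee_rot: [-1.233, -2.889, 0.001]
force: [1.2, 0.2, -0.1]
width: 0.999
grip_force: 0.0
```

Call:
jog_arm(increments=[{"fingers": 1, "delta_pos": [0.0211, -0.0248, -0.0024], "turn": [0, 0, -5.2]}, {"fingers": 1, "delta_pos": [0.0211, -0.0248, -0.0024], "turn": [0, 0, -5.2]}, {"fingers": 1, "delta_pos": [0.0211, -0.0248, -0.0024], "turn": [0, 0, -5.2]}, {"fingers": 1, "delta_pos": [0.0211, -0.0248, -0.0024], "turn": [0, 0, -5.2]}, {"fingers": 1, "delta_pos": [0.0211, -0.0248, -0.0024], "turn": [0, 0, -5.2]}])

```text
time_s: 0.93
position: [0.4251, 0.3379, 0.2319]
ee_rot: [-1.852, -2.537, 0.001]
force: [0.6, 0.5, -0.4]
width: 0.999
grip_force: 0.0
```

Call:
jog_arm(increments=[{"fingers": 1, "delta_pos": [0.0211, -0.0248, -0.0024], "turn": [0, 0, -5.2]}, {"fingers": 1, "delta_pos": [0.0211, -0.0248, -0.0024], "turn": [0, 0, -5.2]}, {"fingers": 1, "delta_pos": [0.0211, -0.0248, -0.0024], "turn": [0, 0, -5.2]}, {"fingers": 1, "delta_pos": [0.0211, -0.0248, -0.0024], "turn": [0, 0, -5.2]}, {"fingers": 1, "delta_pos": [0.0211, -0.0248, -0.0024], "turn": [0, 0, -5.2]}])

```text
time_s: 1.35
position: [0.5306, 0.2139, 0.2198]
ee_rot: [-2.375, -2.056, 0.001]
force: [-1.2, -0.4, 0.4]
width: 0.999
grip_force: 0.0
```

Call:
jog_arm(increments=[{"fingers": 1, "delta_pos": [0, 0, 0], "turn": [0, 0, 0]}, {"fingers": 1, "delta_pos": [0, 0, 0], "turn": [0, 0, 0]}, {"fingers": 1, "delta_pos": [0, 0, 0], "turn": [0, 0, 0]}, {"fingers": 1, "delta_pos": [0, 0, 0], "turn": [0, 0, 0]}, {"fingers": 1, "delta_pos": [0, 0, 0], "turn": [0, 0, 0]}])

```text
time_s: 1.77
position: [0.529, 0.2163, 0.2203]
ee_rot: [-2.368, -2.064, 0.001]
force: [0.8, 0.7, 0.2]
width: 0.999
grip_force: 0.0
```

```bash
python3 - <<'E'
from h import *
s,d=grab('wrist','w1'); print(s['time_s'],s['position'],s['q'].round(3),s['force'],d['mount'].round(3))
print(cv2.Rodrigues(s['ee_rot'])[0].round(3)); print(w2px('w1',[.531,.215,.054]))
E
```

```text
1.7667 [0.52903376 0.21634078 0.22030438] [0.193 0.501 1.606 0.    1.036 0.33 ] [0.814896   0.73227079 0.17009181] [[-0.    -0.947 -0.321  0.082]
 [ 1.    -0.    -0.    -0.   ]
 [ 0.    -0.321  0.947 -0.117]
 [ 0.     0.     0.     1.   ]]
[[ 0.137  0.991 -0.001]
 [ 0.991 -0.137  0.   ]
 [-0.    -0.001 -1.   ]]
[325.49109441 216.9672927 ]
```

View pics/w1.png

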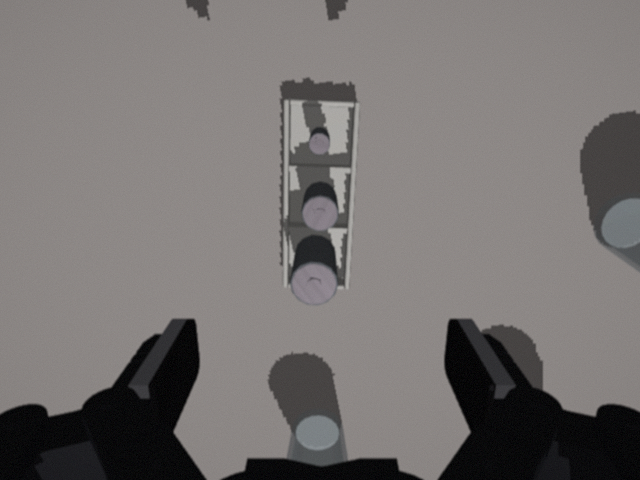

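In the wrist view the tray is aligned with the tool. The middle cell's top is at (320,212), the thin one's at (319,142), and the large one's at (314,284).

```bash
python3 - <<'E'
from h import *
im=cv2.imread('pics/w1.png').astype(int)
hsv=im; # cell tops: pinkish r>g
m=((im[:,:,2]-im[:,:,1]>8)&(im.sum(2)>300)).astype(np.uint8)
m=cv2.morphologyEx(m[90:320,270:370],cv2.MORPH_OPEN,np.ones((5,5)))
n,l,st,c=cv2.connectedComponentsWithStats(m)
for i in range(1,n):
    if st[i,4]>100: 
        b=st[i];u,v=b[0]+270+b[2]/2,b[1]+90+b[3]/2
        print(b,c[i]+[270,90],px2w('w1',*(c[i]+[270,90]),.052).round(4),px2w('w1',u,v,.052).round(4))
print(px2w('w1',320,212,.052),bot.observe()['position'])
E
```

```text
[0.52768303 0.21844543 0.052     ] [0.52914954 0.2163931  0.22037988]
```

Call:
jog_arm(increments=[{"fingers": 1, "delta_pos": [-0.001, 0.002, -0.025], "turn": [0, 0, 0]}, {"fingers": 1, "delta_pos": [0, 0, -0.025], "turn": [0, 0, 0]}, {"fingers": 1, "delta_pos": [0, 0, -0.025], "turn": [0, 0, 0]}, {"fingers": 1, "delta_pos": [0, 0, -0.025], "turn": [0, 0, 0]}, {"fingers": 1, "delta_pos": [0, 0, -0.025], "turn": [0, 0, 0]}])

```text
time_s: 2.23
position: [0.5287, 0.2183, 0.0946]
ee_rot: [2.368, 2.063, 0.001]
force: [0.0, 0.9, 0.7]
width: 1.004
grip_force: 0.0
```

Call:
jog_arm(increments=[{"fingers": 1, "delta_pos": [0, 0, -0.02], "turn": [0, 0, 0]}, {"fingers": 1, "delta_pos": [0, 0, -0.015], "turn": [0, 0, 0]}, {"fingers": 1, "delta_pos": [0, 0, -0.01], "turn": [0, 0, 0]}, {"fingers": 1, "delta_pos": [0, 0, 0], "turn": [0, 0, 0]}, {"fingers": 0.5, "delta_pos": [0, 0, 0], "turn": [0, 0, 0]}])

```text
time_s: 2.65
position: [0.5289, 0.2178, 0.0503]
ee_rot: [-2.37, -2.062, 0.001]
force: [-1.2, 0.1, 0.2]
width: 0.881
grip_force: 0.0
```

Call:
jog_arm(increments=[{"fingers": 0.5, "delta_pos": [0, 0, 0], "turn": [0, 0, 0]}, {"fingers": 0.5, "delta_pos": [0, 0, 0], "turn": [0, 0, 0]}, {"fingers": 0.5, "delta_pos": [0, 0, 0], "turn": [0, 0, 0]}, {"fingers": 0.5, "delta_pos": [0, 0, 0], "turn": [0, 0, 0]}, {"fingers": 0.5, "delta_pos": [0, 0, 0], "turn": [0, 0, 0]}])

```text
time_s: 3.07
position: [0.5294, 0.2174, 0.0509]
ee_rot: [2.37, 2.061, 0.002]
force: [0.0, -0.3, 1.2]
width: 0.499
grip_force: 0.0
```

```bash
python3 - <<'E'
from h import *
s,d=grab('wrist','w2'); print(s['time_s'],s['position'],s['width'],w2px('w2',[.5277,.2184,.054]))
E
```

```text
3.0667 [0.52937883 0.21739816 0.05094438] 0.49868451931990654 [317.20767555 364.73394098]
```

View pics/w2.png

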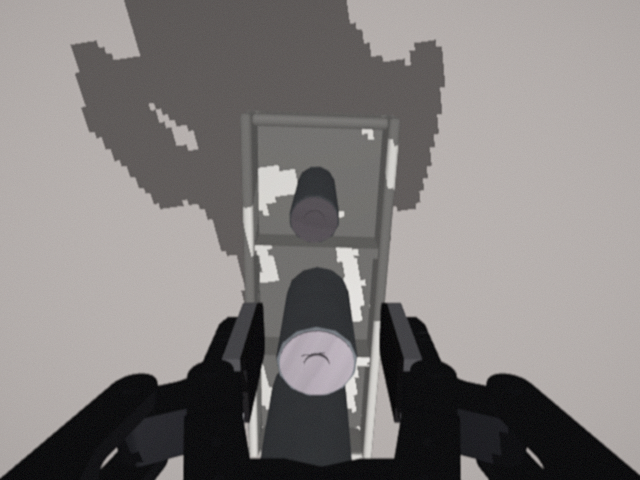

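The cell's top is at (317,361), between the pads. Predicted was (317,365), so I'll close on it.

Call:
jog_arm(increments=[{"fingers": 0.1, "delta_pos": [0, 0, 0], "turn": [0, 0, 0]}, {"fingers": 0.1, "delta_pos": [0, 0, 0], "turn": [0, 0, 0]}, {"fingers": 0.1, "delta_pos": [0, 0, 0], "turn": [0, 0, 0]}, {"fingers": 0.1, "delta_pos": [0, 0, 0], "turn": [0, 0, 0]}, {"fingers": 0.1, "delta_pos": [0, 0, 0], "turn": [0, 0, 0]}])

```text
time_s: 3.53
position: [0.5291, 0.2174, 0.0506]
ee_rot: [2.371, 2.061, 0.0]
force: [-0.6, -0.8, 3.7]
width: 0.279
grip_force: 39.2
```

Call:
jog_arm(increments=[{"fingers": 0.1, "delta_pos": [0, 0, 0], "turn": [0, 0, 0]}, {"fingers": 0.1, "delta_pos": [0, 0, 0.01], "turn": [0, 0, 0]}, {"fingers": 0.1, "delta_pos": [0, 0, 0.02], "turn": [0, 0, 0]}, {"fingers": 0.1, "delta_pos": [0, 0, 0.02], "turn": [0, 0, 0]}, {"fingers": 0.1, "delta_pos": [0, 0, 0.02], "turn": [0, 0, 0]}])

```text
time_s: 3.95
position: [0.5288, 0.2173, 0.1209]
ee_rot: [-2.37, -2.061, 0.001]
force: [0.8, 0.4, -1.8]
width: 0.275
grip_force: 39.3
```

Call:
jog_arm(increments=[{"fingers": 0.1, "delta_pos": [0, 0, 0.02], "turn": [0, 0, 0]}, {"fingers": 0.1, "delta_pos": [0, 0, 0.03], "turn": [0, 0, 0]}, {"fingers": 0.1, "delta_pos": [0, 0, 0.02], "turn": [0, 0, 0]}, {"fingers": 0.1, "delta_pos": [0, 0, 0.01], "turn": [0, 0, 0]}, {"fingers": 0.1, "delta_pos": [0, 0, 0], "turn": [0, 0, 0]}])

```text
time_s: 4.37
position: [0.5305, 0.2177, 0.2029]
ee_rot: [2.369, 2.06, 0.008]
force: [0.6, -0.6, -0.8]
width: 0.277
grip_force: 39.3
```

Call:
jog_arm(increments=[{"fingers": 0.1, "delta_pos": [0, -0.015, 0], "turn": [0, 0, 0]}, {"fingers": 0.1, "delta_pos": [0, -0.03, 0], "turn": [0, 0, 0]}, {"fingers": 0.1, "delta_pos": [0, -0.035, 0], "turn": [0, 0, 0]}, {"fingers": 0.1, "delta_pos": [0, -0.035, 0], "turn": [0, 0, 0]}, {"fingers": 0.1, "delta_pos": [0, -0.035, 0], "turn": [0, 0, 0]}])

```text
time_s: 4.78
position: [0.5278, 0.0663, 0.1986]
ee_rot: [-2.368, -2.061, 0.004]
force: [1.5, 0.0, -0.3]
width: 0.278
grip_force: 39.3
```

Call:
jog_arm(increments=[{"fingers": 0.1, "delta_pos": [0, -0.035, 0], "turn": [0, 0, 0]}, {"fingers": 0.1, "delta_pos": [0, -0.035, 0], "turn": [0, 0, 0]}, {"fingers": 0.1, "delta_pos": [0, -0.035, 0], "turn": [0, 0, 0]}, {"fingers": 0.1, "delta_pos": [0, -0.035, 0], "turn": [0, 0, 0]}, {"fingers": 0.1, "delta_pos": [0, -0.033, 0], "turn": [0, 0, 0]}])

```text
time_s: 5.2
position: [0.5278, -0.1072, 0.1986]
ee_rot: [-2.369, -2.059, 0.002]
force: [0.0, -0.0, -0.0]
width: 0.275
grip_force: 39.3
```

Call:
jog_arm(increments=[{"fingers": 0.1, "delta_pos": [0, -0.025, 0], "turn": [0, 0, 0]}, {"fingers": 0.1, "delta_pos": [0, -0.015, 0], "turn": [0, 0, 0]}, {"fingers": 0.1, "delta_pos": [0, 0, 0], "turn": [0, 0, 0]}, {"fingers": 0.1, "delta_pos": [0, 0, 0], "turn": [0, 0, 0]}, {"fingers": 0.1, "delta_pos": [0, 0, 0], "turn": [0, 0, 0]}])

```text
time_s: 5.62
position: [0.5281, -0.1446, 0.1991]
ee_rot: [-2.368, -2.059, 0.001]
force: [-0.4, -0.4, -0.3]
width: 0.28
grip_force: 39.3
```

```bash
python3 - <<'E'
from h import *
s,d=grab('wrist','w3'); print(s['time_s'],s['position'],s['width'],cv2.Rodrigues(s['ee_rot'])[0].round(3)); print(w2px('w3',[.533,-.145,.034]),w2px('w3',[.526,-.222,.062]))
E
```

```text
5.6167 [ 0.52811284 -0.14456506  0.19911391] 0.28003026779954043 [[ 0.139  0.99  -0.003]
 [ 0.99  -0.139  0.002]
 [ 0.001 -0.003 -1.   ]]
[330.13393548 215.98193621] [335.6395488  337.41916175]
```

View pics/w3.png

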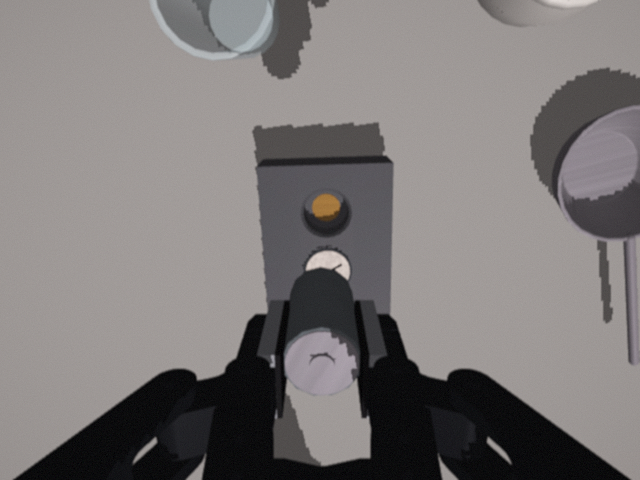

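The well rim is at about (326,212), the meter at (327,267) and the held cell's top at (321,362). I'll refine the well and the cell's offset in the hand.

```bash
python3 - <<'E'
from h import *
im=cv2.imread('pics/w3.png'); g=im[:,:,1].astype(int)
# block colour vs well: dark or orange inside box
sub=im[180:245,290:365].astype(int)
blk=np.median(im[180:300,272:295].reshape(-1,3),axis=0); print(blk)
m=(np.abs(sub-blk).sum(2)>36).astype(np.uint8); m=cv2.morphologyEx(m,cv2.MORPH_OPEN,np.ones((3,3)))
cs,_=cv2.findContours(m,0,1); c=max(cs,key=cv2.contourArea); print(cv2.boundingRect(c),cv2.fitEllipse(cv2.convexHull(c)))
e=cv2.fitEllipse(cv2.convexHull(c)); u,v=e[0][0]+290,e[0][1]+180
print('well',u,v,px2w('w3',u,v,.034).round(4))
print('well orange',px2w('w3',326,206.5,.018).round(4))
print('meter',px2w('w3',327,267,.0365).round(4))
z=bot.observe()['position'][2]
print('cell top',px2w('w3',321,362,z+.0014).round(4), bot.observe()['position'])
for k in 'w2',: print('w2 cell',px2w(k,317,361,.052).round(4),'diff to TCP',px2w(k,317,361,.052)-np.load('pics/w2.npz')['pos'])
for u,v in [(258,166),(393,163)]: print('edge',px2w('w3',u,v,.034).round(4))
c=np.array([.5281,-.1446])
E
```

```text
[92. 87. 89.]
(11, 13, 51, 45) ((36.3138313293457, 34.907379150390625), (43.88615798950195, 51.15415954589844), 81.52752685546875)
well 326.3138313293457 214.90737915039062 [ 0.5305 -0.1439  0.034 ]
well orange [ 0.5307 -0.1422  0.018 ]
meter [ 0.5259 -0.1809  0.0365]
cell top [ 0.5276 -0.1437  0.2008] [ 0.52831211 -0.14422643  0.19940608]
w2 cell [0.5276 0.2184 0.052 ] diff to TCP [-0.00176595  0.00097445  0.00105562]
edge [ 0.4907 -0.1047  0.034 ]
edge [ 0.5784 -0.115   0.034 ]
```

Call:
jog_arm(increments=[{"fingers": 0.1, "delta_pos": [0.003, 0.001, -0.02], "turn": [0, 0, 0]}, {"fingers": 0.1, "delta_pos": [0, 0, -0.03], "turn": [0, 0, 0]}, {"fingers": 0.1, "delta_pos": [0, 0, -0.03], "turn": [0, 0, 0]}, {"fingers": 0.1, "delta_pos": [0, 0, -0.02], "turn": [0, 0, 0]}, {"fingers": 0.1, "delta_pos": [0, 0, -0.01], "turn": [0, 0, 0]}])

```text
time_s: 6.08
position: [0.5304, -0.1423, 0.0876]
ee_rot: [-2.365, -2.06, 0.003]
force: [-1.0, -0.6, -1.0]
width: 0.276
grip_force: 39.3
```

Call:
jog_arm(increments=[{"fingers": 0.1, "delta_pos": [0, 0, 0], "turn": [0, 0, 0]}, {"fingers": 0.1, "delta_pos": [0, 0, 0], "turn": [0, 0, 0]}, {"fingers": 0.1, "delta_pos": [0, 0, 0], "turn": [0, 0, 0]}, {"fingers": 0.1, "delta_pos": [0, 0, 0], "turn": [0, 0, 0]}, {"fingers": 0.1, "delta_pos": [0, 0, 0], "turn": [0, 0, 0]}])

```text
time_s: 6.5
position: [0.5329, -0.1449, 0.0917]
ee_rot: [2.369, 2.06, 0.002]
force: [-0.8, 0.1, -0.7]
width: 0.278
grip_force: 39.3
```

```bash
python3 - <<'E'
from h import *
s,d=grab('wrist','w4'); print(s['time_s'],s['position'],s['force'],w2px('w4',[.5306,-.143,.034]))
E
```

```text
6.5 [ 0.53287369 -0.14493882  0.09168346] [-0.84182308  0.07172441 -0.71155149] [316.53474143 280.06526515]
```

View pics/w4.png

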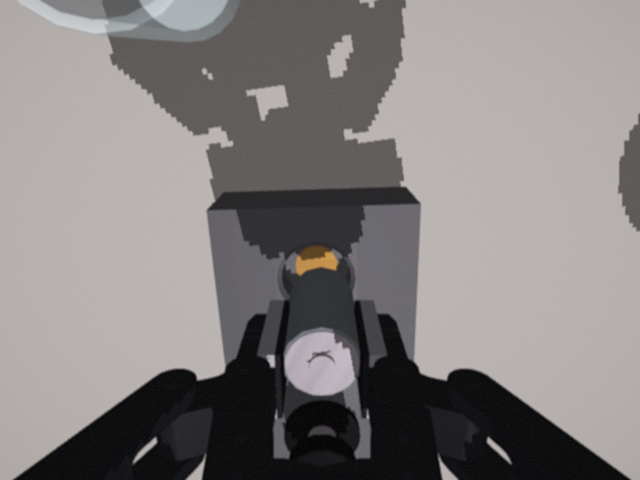

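The well rim spans columns 279–355 with its top edge at row 245, so its centre is about (317,278). The cell's bottom spans columns 289–353 (centre 321), with its far edge near row 275. I'll check the offset numerically.

```bash
python3 - <<'E'
from h import *
w=px2w('w4',317,278,.034); print('well by w4',w)
for zb in (.043,.045):
    X=w.copy();X[2]=zb;Y=X+[0,.013,0]; print(zb,'aligned bottom centre',w2px('w4',X),'far edge',w2px('w4',Y), 'rim far', w2px('w4',w+[0,.0155,0]))
print([bot.observe()['position'].round(4) for _ in range(3)])
im=cv2.imread('pics/w4.png')
print([tuple(im[r,318]) for r in range(240,290,3)])
print([im[285,c].sum() for c in range(272,364,2)])
E
```

```text
well by w4 [ 0.53094638 -0.14203847  0.034     ]
0.043 aligned bottom centre [316.84370181 286.85587363] far edge [312.36745867 258.55843571] rim far [311.88853326 245.42564218]
0.045 aligned bottom centre [316.80696693 288.93727671] far edge [312.28185078 260.38517849] rim far [311.88853326 245.42564218]
[array([ 0.5327, -0.1449,  0.0915]), array([ 0.5327, -0.1449,  0.0915]), array([ 0.5327, -0.1449,  0.0915])]
[(np.uint8(51), np.uint8(47), np.uint8(49)), (np.uint8(46), np.uint8(41), np.uint8(43)), (np.uint8(34), np.uint8(58), np.uint8(77)), (np.uint8(37), np.uint8(67), np.uint8(94)), (np.uint8(38), np.uint8(68), np.uint8(94)), (np.uint8(38), np.uint8(71), np.uint8(96)), (np.uint8(64), np.uint8(121), np.uint8(166)), (np.uint8(79), np.uint8(147), np.uint8(195)), (np.uint8(76), np.uint8(143), np.uint8(193)), (np.uint8(66), np.uint8(107), np.uint8(142)), (np.uint8(56), np.uint8(54), np.uint8(50)), (np.uint8(57), np.uint8(54), np.uint8(52)), (np.uint8(54), np.uint8(51), np.uint8(47)), (np.uint8(54), np.uint8(52), np.uint8(50)), (np.uint8(56), np.uint8(53), np.uint8(52)), (np.uint8(58), np.uint8(56), np.uint8(54)), (np.uint8(57), np.uint8(54), np.uint8(51))]
[np.uint64(318), np.uint64(316), np.uint64(323), np.uint64(272), np.uint64(236), np.uint64(226), np.uint64(123), np.uint64(111), np.uint64(116), np.uint64(104), np.uint64(124), np.uint64(151), np.uint64(152), np.uint64(163), np.uint64(150), np.uint64(156), np.uint64(157), np.uint64(156), np.uint64(153), np.uint64(153), np.uint64(163), np.uint64(157), np.uint64(160), np.uint64(168), np.uint64(163), np.uint64(158), np.uint64(167), np.uint64(161), np.uint64(153), np.uint64(162), np.uint64(157), np.uint64(151), np.uint64(159), np.uint64(151), np.uint64(158), np.uint64(149), np.uint64(151), np.uint64(153), np.uint64(156), np.uint64(187), np.uint64(209), np.uint64(264), np.uint64(348), np.uint64(328), np.uint64(333), np.uint64(334)]
```

Call:
jog_arm(increments=[{"fingers": 0.1, "delta_pos": [-0.0015, 0.003, 0], "turn": [0, 0, 0]}, {"fingers": 0.1, "delta_pos": [0, 0, -0.004], "turn": [0, 0, 0]}, {"fingers": 0.1, "delta_pos": [0, 0, 0], "turn": [0, 0, 0]}, {"fingers": 0.1, "delta_pos": [0, 0, 0], "turn": [0, 0, 0]}, {"fingers": 0.1, "delta_pos": [0, 0, 0], "turn": [0, 0, 0]}])

```text
time_s: 6.97
position: [0.5305, -0.1417, 0.0862]
ee_rot: [-2.371, -2.061, 0.0]
force: [0.2, 1.0, 0.1]
width: 0.276
grip_force: 39.3
```

```bash
python3 - <<'E'
from h import *
s,d=grab('wrist','w5'); print(s['time_s'],s['position'],s['force'])
im=cv2.imread('pics/w5.png')
c=cv2.resize(im[215:345,250:390],None,fx=4,fy=4,interpolation=2);cv2.imwrite('pics/w5c.png',c)
E
```

```text
6.9667 [ 0.53050242 -0.14166341  0.08618636] [0.19609445 0.98944341 0.09289232]
```

View pics/w5c.png

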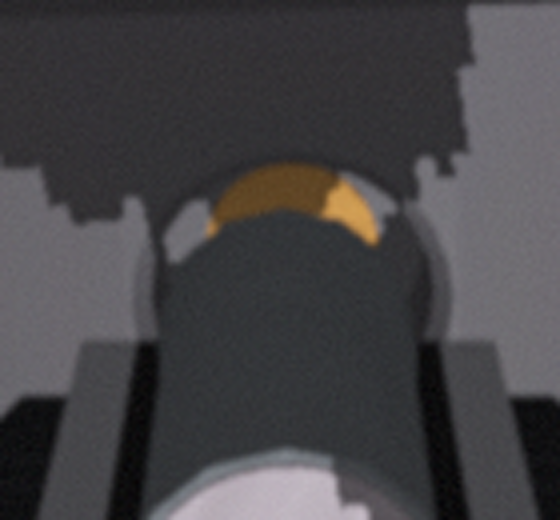

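The rim centre is at crop column 292 and the cell at 289. The far gap is 11 px against 10 px expected, so it's aligned within about 0.5 mm. Lowering it in.

Call:
jog_arm(increments=[{"fingers": 0.1, "delta_pos": [0.0003, 0.0005, -0.004], "turn": [0, 0, 0]}, {"fingers": 0.1, "delta_pos": [0, 0, -0.004], "turn": [0, 0, 0]}, {"fingers": 0.1, "delta_pos": [0, 0, -0.003], "turn": [0, 0, 0]}, {"fingers": 0.1, "delta_pos": [0, 0, 0], "turn": [0, 0, 0]}, {"fingers": 0.1, "delta_pos": [0, 0, 0], "turn": [0, 0, 0]}])

```text
time_s: 7.43
position: [0.5306, -0.141, 0.0749]
ee_rot: [-2.37, -2.061, 0.001]
force: [-1.0, -0.2, -0.4]
width: 0.276
grip_force: 39.3
```

Call:
jog_arm(increments=[{"fingers": 0.1, "delta_pos": [0, 0, -0.003], "turn": [0, 0, 0]}, {"fingers": 0.1, "delta_pos": [0, 0, -0.003], "turn": [0, 0, 0]}, {"fingers": 0.1, "delta_pos": [0, 0, -0.002], "turn": [0, 0, 0]}, {"fingers": 0.1, "delta_pos": [0, 0, 0], "turn": [0, 0, 0]}, {"fingers": 0.1, "delta_pos": [0, 0, 0], "turn": [0, 0, 0]}])

```text
time_s: 7.85
position: [0.5308, -0.1411, 0.0671]
ee_rot: [-2.37, -2.061, 0.0]
force: [0.1, -0.4, -0.7]
width: 0.275
grip_force: 39.3
```

Call:
jog_arm(increments=[{"fingers": 0.1, "delta_pos": [0, 0, -0.001], "turn": [0, 0, 0]}, {"fingers": 0.1, "delta_pos": [0, 0, -0.001], "turn": [0, 0, 0]}, {"fingers": 0.1, "delta_pos": [0, 0, 0], "turn": [0, 0, 0]}, {"fingers": 0.1, "delta_pos": [0, 0, 0], "turn": [0, 0, 0]}, {"fingers": 0.1, "delta_pos": [0, 0, 0], "turn": [0, 0, 0]}])

```text
time_s: 8.27
position: [0.5309, -0.1412, 0.0653]
ee_rot: [2.371, 2.061, 0.0]
force: [-0.4, -1.0, -1.4]
width: 0.279
grip_force: 39.3
```

Call:
jog_arm(increments=[{"fingers": 0.1, "delta_pos": [0, 0, -0.0005], "turn": [0, 0, 0]}, {"fingers": 0.1, "delta_pos": [0, 0, 0], "turn": [0, 0, 0]}, {"fingers": 0.1, "delta_pos": [0, 0, 0], "turn": [0, 0, 0]}, {"fingers": 0.1, "delta_pos": [0, 0, 0], "turn": [0, 0, 0]}, {"fingers": 0.1, "delta_pos": [0, 0, 0], "turn": [0, 0, 0]}])

```text
time_s: 8.68
position: [0.5309, -0.1411, 0.0648]
ee_rot: [2.371, 2.061, 0.0]
force: [-0.7, -0.6, -1.0]
width: 0.279
grip_force: 39.3
```

Call:
jog_arm(increments=[{"fingers": 0.1, "delta_pos": [0, 0, -0.0005], "turn": [0, 0, 0]}, {"fingers": 0.1, "delta_pos": [0, 0, 0], "turn": [0, 0, 0]}, {"fingers": 0.1, "delta_pos": [0, 0, 0], "turn": [0, 0, 0]}, {"fingers": 0.1, "delta_pos": [0, 0, 0], "turn": [0, 0, 0]}, {"fingers": 0.1, "delta_pos": [0, 0, 0], "turn": [0, 0, 0]}])

```text
time_s: 9.1
position: [0.5309, -0.1412, 0.0646]
ee_rot: [2.371, 2.061, 0.0]
force: [-0.2, 0.4, 4.5]
width: 0.28
grip_force: 39.7
```

Call:
jog_arm(increments=[{"fingers": 0.1, "delta_pos": [0, 0, -0.0005], "turn": [0, 0, 0]}, {"fingers": 0.1, "delta_pos": [0, 0, 0], "turn": [0, 0, 0]}, {"fingers": 0.1, "delta_pos": [0, 0, 0], "turn": [0, 0, 0]}, {"fingers": 0.1, "delta_pos": [0, 0, 0], "turn": [0, 0, 0]}, {"fingers": 0.1, "delta_pos": [0, 0, 0], "turn": [0, 0, 0]}])

```text
time_s: 9.52
position: [0.5309, -0.1412, 0.0645]
ee_rot: [2.37, 2.061, 0.0]
force: [-2.0, 0.1, 8.2]
width: 0.277
grip_force: 40.2
```

Floor contact came at the expected height (z 0.0646), so I'll release and rise.

Call:
jog_arm(increments=[{"fingers": 0.35, "delta_pos": [0, 0, 0], "turn": [0, 0, 0]}, {"fingers": 0.4, "delta_pos": [0, 0, 0], "turn": [0, 0, 0]}, {"fingers": 0.5, "delta_pos": [0, 0, 0], "turn": [0, 0, 0]}, {"fingers": 0.6, "delta_pos": [0, 0, 0], "turn": [0, 0, 0]}, {"fingers": 0.6, "delta_pos": [0, 0, 0], "turn": [0, 0, 0]}])

```text
time_s: 9.93
position: [0.5308, -0.1411, 0.0635]
ee_rot: [-2.37, -2.061, 0.0]
force: [0.1, -0.1, 0.2]
width: 0.598
grip_force: 0.0
```

Call:
jog_arm(increments=[{"fingers": 0.6, "delta_pos": [0, 0, 0.01], "turn": [0, 0, 0]}, {"fingers": 0.6, "delta_pos": [0, 0, 0.02], "turn": [0, 0, 0]}, {"fingers": 0.6, "delta_pos": [0, 0, 0.03], "turn": [0, 0, 0]}, {"fingers": 0.6, "delta_pos": [0, 0, 0.03], "turn": [0, 0, 0]}, {"fingers": 0.3, "delta_pos": [0, 0, 0.01], "turn": [0, 0, 0]}])

```text
time_s: 10.35
position: [0.5328, -0.142, 0.1682]
ee_rot: [2.366, 2.057, 0.004]
force: [0.8, 0.0, 0.1]
width: 0.472
grip_force: 0.0
```

Call:
jog_arm(increments=[{"fingers": 0, "delta_pos": [0, -0.02, 0], "turn": [0, 0, 0]}, {"fingers": 0, "delta_pos": [-0.005, -0.025, 0], "turn": [0, 0, 0]}, {"fingers": 0, "delta_pos": [-0.005, -0.025, 0], "turn": [0, 0, 0]}, {"fingers": 0, "delta_pos": [0, -0.014, 0], "turn": [0, 0, 0]}, {"fingers": 0, "delta_pos": [0, 0, 0], "turn": [0, 0, 0]}])

```text
time_s: 10.77
position: [0.5213, -0.2282, 0.164]
ee_rot: [2.372, 2.056, 0.0]
force: [0.1, -0.4, 0.2]
width: 0.001
grip_force: 0.0
```

Call:
jog_arm(increments=[{"fingers": 0, "delta_pos": [0, 0, 0], "turn": [0, 0, 0]}, {"fingers": 0, "delta_pos": [0, 0, 0], "turn": [0, 0, 0]}, {"fingers": 0, "delta_pos": [0, 0, 0], "turn": [0, 0, 0]}, {"fingers": 0, "delta_pos": [0, 0, 0], "turn": [0, 0, 0]}, {"fingers": 0, "delta_pos": [0, 0, 0], "turn": [0, 0, 0]}])

```text
time_s: 11.18
position: [0.5209, -0.2241, 0.1638]
ee_rot: [-2.369, -2.063, 0.0]
force: [0.7, 0.8, 0.1]
width: -0.001
grip_force: 0.0
```

```bash
python3 - <<'E'
from h import *
s,d=grab('wrist','w6'); print(s['time_s'],s['position'],s['force'],s['width'])
print(w2px('w6',[.5306,-.1425,.068]),w2px('w6',[.5208,-.226,.062]))
E
```

```text
11.1833 [ 0.52093295 -0.22413297  0.16375149] [0.70753208 0.84043816 0.0921728 ] -0.0007340742394868878
[319.04080147  88.32322555] [322.68737111 251.95628433]
```

View pics/w6.png

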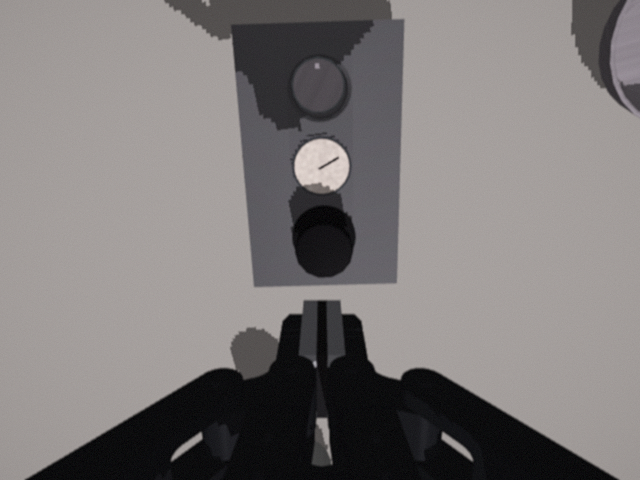

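The cell is seated with its knob up: its top is at (319,87) against (319,88) predicted. The key's top is at about (324,248), under the shut fingers, so I'll descend to it.

Call:
jog_arm(increments=[{"fingers": 0, "delta_pos": [0.0005, 0.001, -0.02], "turn": [0, 0, 0]}, {"fingers": 0, "delta_pos": [0, 0, -0.025], "turn": [0, 0, 0]}, {"fingers": 0, "delta_pos": [0, 0, -0.015], "turn": [0, 0, 0]}, {"fingers": 0, "delta_pos": [0, 0, -0.006], "turn": [0, 0, 0]}, {"fingers": 0, "delta_pos": [0, 0, 0], "turn": [0, 0, 0]}])

```text
time_s: 11.65
position: [0.5206, -0.2233, 0.0964]
ee_rot: [-2.368, -2.06, 0.001]
force: [-0.3, 0.4, 0.1]
width: -0.004
grip_force: 0.0
```

Call:
jog_arm(increments=[{"fingers": 0, "delta_pos": [0, 0, 0], "turn": [0, 0, 0]}, {"fingers": 0, "delta_pos": [0, 0, 0], "turn": [0, 0, 0]}, {"fingers": 0, "delta_pos": [0, 0, 0], "turn": [0, 0, 0]}, {"fingers": 0, "delta_pos": [0, 0, 0], "turn": [0, 0, 0]}, {"fingers": 0, "delta_pos": [0, 0, 0], "turn": [0, 0, 0]}])

```text
time_s: 12.07
position: [0.5217, -0.2244, 0.0986]
ee_rot: [2.37, 2.06, 0.001]
force: [0.3, 0.2, 0.2]
width: 0.004
grip_force: 0.0
```

Call:
jog_arm(increments=[{"fingers": 0, "delta_pos": [0, 0, -0.002], "turn": [0, 0, 0]}, {"fingers": 0, "delta_pos": [0, 0, -0.002], "turn": [0, 0, 0]}, {"fingers": 0, "delta_pos": [0, 0, 0], "turn": [0, 0, 0]}, {"fingers": 0, "delta_pos": [0, 0, 0], "turn": [0, 0, 0]}, {"fingers": 0, "delta_pos": [0, 0, 0], "turn": [0, 0, 0]}])

```text
time_s: 12.48
position: [0.5213, -0.2241, 0.0937]
ee_rot: [-2.37, -2.061, 0.0]
force: [0.7, -0.7, 0.2]
width: -0.003
grip_force: 0.0
```

Call:
jog_arm(increments=[{"fingers": 0, "delta_pos": [0, 0, -0.002], "turn": [0, 0, 0]}, {"fingers": 0, "delta_pos": [0, 0, -0.002], "turn": [0, 0, 0]}, {"fingers": 0, "delta_pos": [0, 0, 0], "turn": [0, 0, 0]}, {"fingers": 0, "delta_pos": [0, 0, 0], "turn": [0, 0, 0]}, {"fingers": 0, "delta_pos": [0, 0, 0], "turn": [0, 0, 0]}])

```text
time_s: 12.9
position: [0.5213, -0.2241, 0.0897]
ee_rot: [-2.371, -2.061, 0.0]
force: [0.7, 0.8, -0.8]
width: 0.0
grip_force: 0.0
```

Call:
jog_arm(increments=[{"fingers": 0, "delta_pos": [0, 0, -0.001], "turn": [0, 0, 0]}, {"fingers": 0, "delta_pos": [0, 0, -0.001], "turn": [0, 0, 0]}, {"fingers": 0, "delta_pos": [0, 0, 0], "turn": [0, 0, 0]}, {"fingers": 0, "delta_pos": [0, 0, 0], "turn": [0, 0, 0]}, {"fingers": 0, "delta_pos": [0, 0, 0], "turn": [0, 0, 0]}])

```text
time_s: 13.32
position: [0.5213, -0.2241, 0.0878]
ee_rot: [-2.371, -2.061, 0.0]
force: [-0.5, 0.7, 0.1]
width: 0.001
grip_force: 0.0
```

Call:
jog_arm(increments=[{"fingers": 0, "delta_pos": [0, 0, -0.001], "turn": [0, 0, 0]}, {"fingers": 0, "delta_pos": [0, 0, -0.001], "turn": [0, 0, 0]}, {"fingers": 0, "delta_pos": [0, 0, 0], "turn": [0, 0, 0]}, {"fingers": 0, "delta_pos": [0, 0, 0], "turn": [0, 0, 0]}, {"fingers": 0, "delta_pos": [0, 0, 0], "turn": [0, 0, 0]}])

```text
time_s: 13.73
position: [0.5215, -0.2242, 0.086]
ee_rot: [2.37, 2.061, 0.0]
force: [-0.1, -0.1, 1.8]
width: 0.001
grip_force: 1.1
```

Call:
jog_arm(increments=[{"fingers": 0, "delta_pos": [0, 0, -0.001], "turn": [0, 0, 0]}, {"fingers": 0, "delta_pos": [0, 0, -0.001], "turn": [0, 0, 0]}, {"fingers": 0, "delta_pos": [0, 0, 0], "turn": [0, 0, 0]}, {"fingers": 0, "delta_pos": [0, 0, 0], "turn": [0, 0, 0]}, {"fingers": 0, "delta_pos": [0, 0, 0], "turn": [0, 0, 0]}])

```text
time_s: 14.15
position: [0.5215, -0.2242, 0.0839]
ee_rot: [2.37, 2.061, 0.0]
force: [0.6, 0.2, 3.8]
width: -0.001
grip_force: 1.7
```

Call:
jog_arm(increments=[{"fingers": 0, "delta_pos": [0, 0, -0.001], "turn": [0, 0, 0]}, {"fingers": 0, "delta_pos": [0, 0, -0.001], "turn": [0, 0, 0]}, {"fingers": 0, "delta_pos": [0, 0, -0.001], "turn": [0, 0, 0]}, {"fingers": 0, "delta_pos": [0, 0, 0], "turn": [0, 0, 0]}, {"fingers": 0, "delta_pos": [0, 0, 0], "turn": [0, 0, 0]}])

```text
time_s: 14.57
position: [0.5215, -0.2242, 0.0809]
ee_rot: [2.37, 2.061, 0.0]
force: [-0.9, -0.5, 4.9]
width: 0.003
grip_force: 2.6
```

Call:
jog_arm(increments=[{"fingers": 0, "delta_pos": [0, 0, -0.001], "turn": [0, 0, 0]}, {"fingers": 0, "delta_pos": [0, 0, 0], "turn": [0, 0, 0]}, {"fingers": 0, "delta_pos": [0, 0, 0], "turn": [0, 0, 0]}, {"fingers": 0, "delta_pos": [0, 0, 0], "turn": [0, 0, 0]}, {"fingers": 0, "delta_pos": [0, 0, 0], "turn": [0, 0, 0]}])

```text
time_s: 14.98
position: [0.5215, -0.2242, 0.08]
ee_rot: [2.37, 2.061, 0.0]
force: [0.1, -0.4, 5.9]
width: -0.001
grip_force: 2.8
```

```bash
python3 - <<'E'
from h import *
F=[]
for i in range(6):
    s,d=grab('wrist',f'k{i}'); F.append([s['time_s'],*s['position'],*s['force']])
F=np.array(F);print(F.round(4));print(F.mean(0).round(4))
grab('scene','scene2')
E
```

```text
[[ 1.49833e+01  5.21500e-01 -2.24200e-01  8.00000e-02  7.13000e-02
  -3.83200e-01  5.89110e+00]
 [ 1.50333e+01  5.21500e-01 -2.24200e-01  8.00000e-02  1.36300e-01
  -8.60000e-03  4.94010e+00]
 [ 1.50833e+01  5.21500e-01 -2.24200e-01  8.00000e-02 -1.08600e+00
   9.83100e-01  4.77560e+00]
 [ 1.51333e+01  5.21500e-01 -2.24200e-01  8.00000e-02 -4.89000e-01
   4.30800e-01  6.11140e+00]
 [ 1.51833e+01  5.21500e-01 -2.24200e-01  8.00000e-02  1.70700e-01
   7.74800e-01  5.90500e+00]
 [ 1.52333e+01  5.21500e-01 -2.24200e-01  8.00000e-02  4.09100e-01
   5.27900e-01  6.41650e+00]]
[15.1083  0.5215 -0.2242  0.08   -0.1313  0.3875  5.6733]
```

View pics/k5.png

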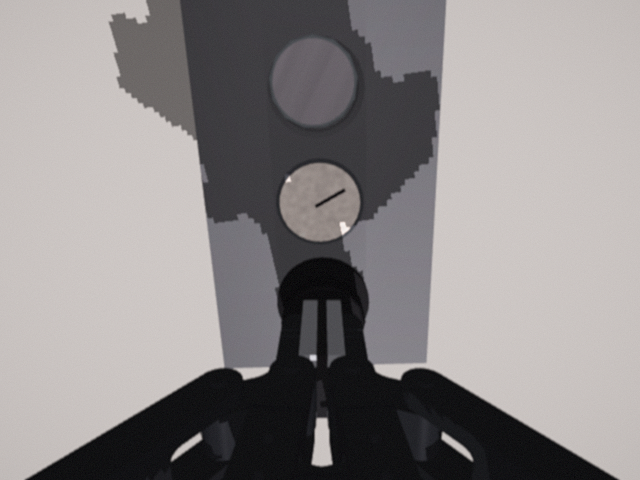

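The key is held under the fingers at (322,285) and the cell's top is at (314,82). One quick numeric check that the cell is fully home, then I'll hand in.

```bash
python3 - <<'E'
from h import *
for z in (.066,.068,.070): print(z,w2px('k5',[.5306,-.1425,z]),w2px('k5',[.5436,-.1425,z])[0]-w2px('k5',[.5176,-.1425,z])[0])
im=cv2.imread('pics/k5.png').astype(int).sum(2)
print([int(im[82:86,c:c+3].mean()) for c in range(255,375,4)])
print([int(im[r:r+3,312:317].mean()) for r in range(26,140,4)])
E
```

```text
0.066 [314.95248235  88.05071844] 89.43826177787787
0.068 [314.85290673  88.04227029] 90.82178914247436
0.07 [314.75020001  88.03355648] 92.2487938017062
[193, 191, 190, 169, 267, 298, 294, 298, 304, 305, 303, 303, 299, 297, 292, 295, 305, 307, 307, 306, 307, 306, 302, 296, 297, 186, 155, 171, 192, 192]
[189, 189, 217, 297, 311, 312, 311, 308, 307, 302, 302, 299, 297, 294, 293, 295, 299, 300, 302, 304, 304, 305, 304, 304, 294, 185, 150, 169, 177]
```

```bash
python3 -c "
from workcell import bot
print(bot.sign_off())"
```

```text
the job is handed in; nothing more can be done
None
```

The middle cell is standing knob-up, fully home and released in the tester's well, and I handed the job in at about 15 s with the key held about 7 mm down (average push 5.7 N).

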